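# Lower the drop lid of a cast case

## Task

Close the storage case over the plaster cast without letting the lid knock: with the outside of the fingers tip the lid, which leans back, over past upright and let go, so that it falls by itself, catch it from underneath on the backs of the fingers before it is three quarters down, and lower it gently until it is fully shut, then take the fingers away. Do not pinch the lid, and leave the tub, the jar and the brush alone.

Things in the scene. Friction and masses are not known exactly. Their poses are not given: they have to be found in the camera images.
- case: Open-topped grey plastic case fixed to the table, 145 mm deep (its x) by 220 mm wide (its y) by 80 mm high, walls 6 mm. Origin: centre of its underside, on the table. Its x axis points from its front wall to its hinge wall; it stands sideways: the front wall faces the robot's left (+y), within 0.35 rad. A plaster cast lies on foam inside, all of it more than 25 mm below the rim.
- lid (a joint): Angle of the white lid (rad): 0 shut, level on the rim; 1.57 upright; at the start it leans back over the hinge side at 1.72 to 1.85, and sinks onto its stop at 1.85. Lid 0.25 to 0.36 kg on a worn damper hinge, no spring: past upright it falls by itself, slowly at first, about 3 to 4 s from 1.45 to 0.4, and uncaught it lands with a knock at 0.55 to 0.85 rad/s. About 1 N at the lip tips it.
- lid_hinge (a point): Middle of the hinge line, on the lid's underside, at the top of the case's far wall (72.5 mm along case +x from its centre, 80 mm above the table). The hinge line runs along case y. The point turns with the lid: its x points from lip to hinge, its z is the lid's outward (upper) normal.
- lid_lip (a point): Middle of the lid's free edge, on the underside, 170 mm from the hinge line. The lid is a flat plate 170 x 220 x 6 mm; when shut, it sticks out 25 mm past the case's front wall as a lip over its full width, its underside 80 mm above the table.
- tub: Open white plastic tub of plaster, 84 mm across the rim, 85 mm high, loose, standing at the case's +y end, on the side away from the robot; origin at its underside. To be left alone.
- jar: Closed jar, 60 mm across, 100 mm high, loose, standing behind the hinge wall (case +x); origin at its underside. To be left alone.
- brush: Brush 190 mm long lying on the table at the case's -y end, on the robot's side, roughly along case x; origin at its underside. To be left alone.

How it is judged:
By the outcome, as a careful person would: the job done as asked, in the order asked, and still so for the second after the job is handed in, with the robot touching nothing.
It also fails if it takes over 64 s, if anything falls off the work surface, if the arm or the gripper's body presses on something with over 40 N, if the wrist force passes 120 N, or if a joint passes its speed limit or range.

## Robot

A 6-joint arm with a two-finger parallel gripper is mounted at the origin on the work surface. World frame = base frame: x ahead of the robot, y to its left, z up, the work surface at z = 0. Lengths are in m, angles in rad, forces in N, time in s.
With the tool pointing down it reaches from about 0.35 to 0.775 m from the base axis. Payload 5.5 kg.
Tool frame: the origin (TCP) lies at the very end of the fingers, on their centre line; the grasp point (between the pads) lies 19 mm behind it; z points along the fingers, y is the line along which they close (so a half turn about z gives the same grasp; the last joint's range is limited). The gripper opens to 85 mm and grips with 20 to 120 N. Pads are 22 mm wide; open, the fingers measure 114 mm over their backs; the gripper's body (76 mm by 85 mm) begins 54 mm behind the grasp point. The pads swing forward as they close: fully open they stand 13 mm farther back than shut.
Start: joints at [-1.373, 0.313, 0.046, 1.304, 0, 1.431], TCP at [0.191, -0.543, 0.231] pointing down, gripper open.
Joint ranges: [-2.76, 2.76], [-0.86, 1.69], [-1.03, 1.26], [-2.2, 2.34], [-1.47, 1.5], [-3.14, 3.14]. Speed limits (rad/s): [2.57, 2.57, 3.14, 3.14, 3.14, 3.14].

## Interface

Orientations are given as a unit quaternion [w, x, y, z].
In Python, from workcell import env, imaging, ticket gives the robot as it stands. The module is installed in compiled form; this text tells all that it offers.
- The arm moves only by the tool apply_moves, never from a script. Its argument "rows" is a list of rows, each an object with "xyz": the shift along the tool's x, y, z in mm, a list of three; "turn": the turn, a rotation vector about the tool's x, y, z in rad, a list of three; "grip": the opening, from 0 (shut) to 1 (fully open). A call has 1 to 12 rows; each row is the pose to reach, as a shift and turn from the pose commanded when the call began, along the tool's axes at that moment; what a row does not reach only later rows make up. A row lasts 1/12 s, in which the tool goes at most 41.7 mm and 7.16 degrees, less where a joint would pass 70% of its speed; a pose out of reach is approached as far as the arm can. A call with a gripper value outside its range is refused whole. The fingers move at their own pace and stop on an object; "force" is the grip in N (left out, the last holds). Time passes only in rows, so rows that repeat a pose let the fingers close. It gives the time, the measured TCP pose, the force, the opening and the grip force at its end, in the units of the state.
- env.get_state(): the state, without advancing time (a new reading comes with each control period).
- imaging.read_camera(name): name is "scene" or "top"; returns a dict with "color" (400x640x3 uint8, blue, green, red), "z_map" (400x640 float32, m along the optical axis (not along the pixel's ray), 0 where there is no reading), "camera_matrix" (3x3 intrinsics, pixels), "k1" (the pictures are not rectified: a ray, as slopes to the right and down, at radius r is drawn at 1 + k1 r^2 times it, then the intrinsics apply), "view" (4x4, takes a point from world to camera coordinates). Camera axes: x right, y down, z forward; pixel columns grow to the right and rows downward; lengths in m; the calibration is good to about 2 mm. A picture is of the moment at which its call begins.
- ticket.hand_in(): hands the job in; it is judged then, once.
The state is a dict: "clock": time; "joint_pos": joint angles; "qvel": joint speeds; "tau": joint torques, N m; "tcp_pos": TCP position; "orientation": TCP orientation; "wrist_force": force on the tool from outside, world axes, zero at the start; "ft_torque": the same for the moment, N m; "finger_gap": finger opening in m; "grip_force": force on a finger pad.
Only numpy, scipy, OpenCV 4.12 (cv2) and the standard library are available. Lean on these libraries where they do the work, as an engineer would, in place of code of your own. Each camera call takes 0.05 s, during which the arm holds its last target. There are 200 camera calls.

## Working session

There is one attempt and no reset: what is moved stays moved. The work goes in short steps, Python scripts to look and compute and a tool call to move; the robot and the scene stay as the last step left them, time stands still between calls to the robot, and variables do not carry over. Pictures are saved under pics/ and viewed, at most 10 in all, crops included, and the job is handed in when it is done.

Besides the shell and the picture viewer there is one more tool, called after "Call:" by a JSON object that holds its "method" and its "body". apply_moves: Moves the arm, as the interface text tells. Its arguments: {"type":"object","properties":{"rows":{"type":"array"},"force":{"type":"number"}},"required":["rows"]}

```bash
mkdir -p pics
cat > h.py <<'E'
import numpy as np, cv2
from workcell import env, imaging, ticket
from scipy.spatial.transform import Rotation as R
def cloud(d):
    K=d["camera_matrix"];z=d["z_map"];h,w=z.shape
    u,v=np.meshgrid(np.arange(w),np.arange(h))
    dist=np.array([d["k1"],0,0,0,0],float)
    p=cv2.undistortPoints(np.stack([u,v],-1).reshape(-1,1,2).astype(np.float64),np.array(K,float),dist).reshape(h,w,2)
    P=np.dstack([p*z[...,None],z]); V=np.array(d["view"])
    W=(P-V[:3,3])@V[:3,:3]
    W[z==0]=np.nan
    return W
E
python3 - <<'E'
from h import *
for n in("scene","top"):
    d=imaging.read_camera(n);cv2.imwrite(f"pics/{n}0.png",d["color"]);np.save(f"{n}0.npy",cloud(d))
    V=np.array(d["view"]);print(n,-V[:3,:3].T@V[:3,3],d["k1"])
print(env.get_state())
E
```

```text
scene [ 1.05163964 -0.0524084   0.57528251] -0.0881182758268474
top [ 0.50108005 -0.02708414  0.73040423] -0.03686324693503756
{'clock': 0.1, 'joint_pos': array([-1.37258210e+00,  3.13958841e-01,  4.50911813e-02,  1.30359387e+00,
        1.55511651e-05,  1.43119526e+00]), 'qvel': array([-3.41770857e-05, -4.45113941e-03,  3.92397107e-03, -2.45513484e-03,
       -2.37548512e-04, -2.25188127e-05]), 'tau': array([ 2.58901862e-03, -4.81726527e+01,  2.99243224e+01,  1.27580503e-02,
       -1.55595558e-04,  2.29789073e-06]), 'tcp_pos': array([ 0.19047513, -0.5420554 ,  0.23047838]), 'orientation': array([-8.32469285e-04,  9.85768645e-01,  1.68105576e-01, -1.66248948e-05]), 'wrist_force': array([-0.32526697, -0.22522146,  0.48676536]), 'ft_torque': array([-0.0679256 ,  0.00378377, -0.02840725]), 'grip_force': 0.0, 'finger_gap': 0.08554734554058585}
```

View pics/scene0.png

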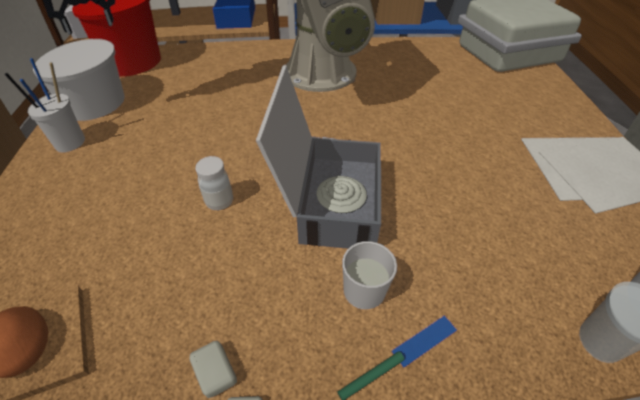

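View pics/top0.png

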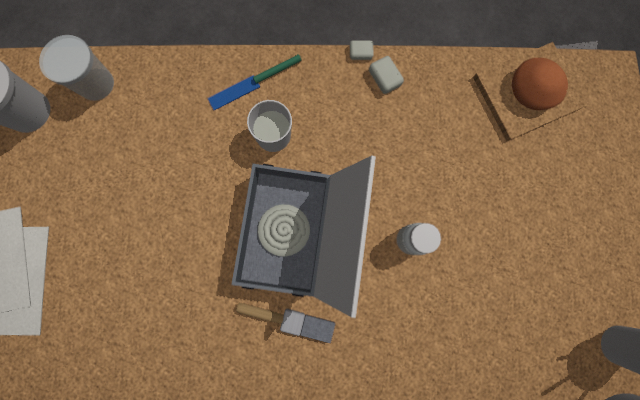

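The scene view shows the case at about (340,190) with its lid leaning left, the jar at (213,182) and the tub at (368,275). In the top view (up = +x, left = +y) the case is at (283,230), the lid edge runs (373,157)–(354,315), the tub is at (270,125), the jar at (420,240) and the brush at (285,320).

Run:
```python
from h import *
T=np.load("top0.npy");S=np.load("scene0.npy")
def p(W,u,v,r=1): return np.nanmedian(W[v-r:v+r+1,u-r:u+r+1].reshape(-1,3),0).round(3)
for n,u,v in [("rimFL",254,168),("rim front mid",246,225),("rimFR",238,288),("table",150,250),("lid mid",345,230),("lip far",372,162),("lip near",354,310),("jar",426,238),("tubL",250,125)]: print(n,p(T,u,v))
# rim points
W=T.reshape(-1,3);m=(abs(W[:,2]-.08)<.006)&(W[:,0]>.3)&(W[:,0]<.7)&(abs(W[:,1])<.13)
u=np.arange(len(W))%640;v=np.arange(len(W))//640
m&=(u<330)&(v>155)&(v<305)&~((v<160)&(u<300))
q=W[m,:2].astype(np.float32);r=cv2.minAreaRect(q);print("rim rect",r,m.sum());print(cv2.boxPoints(r))
# lid plane
for nm,A,poly in[("top",T,[(335,175),(365,170),(350,300),(325,290)]),("scene",S,[(283,85),(307,140),(295,205),(270,140)])]:
    mk=np.zeros((400,640),np.uint8);cv2.fillPoly(mk,[np.array(poly)],1)
    P=A[mk>0];P=P[~np.isnan(P).any(1)];c=P.mean(0);n=np.linalg.svd(P-c,full_matrices=0)[2][2];n*=np.sign(n[1]);print(nm,"lid c",c.round(3),"n",n.round(3),"ang",np.arccos(-n[2]) ,"res",np.abs((P-c)@n).mean())
```

```text
rimFL [0.651 0.066 0.08 ]
rim front mid [0.548 0.081 0.066]
rimFR [0.429 0.106 0.   ]
table [ 0.505  0.282 -0.001]
lid mid [ 0.53  -0.087  0.185]
lip far [ 0.621 -0.121  0.244]
lip near [ 0.422 -0.09   0.243]
jar [ 0.519 -0.239  0.1  ]
tubL [0.738 0.076 0.069]
rim rect ((0.5402212142944336, 0.014036685228347778), (0.1476675122976303, 0.22777068614959717), 80.85289001464844) 1617
[[ 0.41604677 -0.04075382]
 [ 0.640921   -0.0769625 ]
 [ 0.6643957   0.06882718]
 [ 0.43952143  0.10503587]]
top lid c [ 0.528 -0.086  0.18 ] n [0.151 0.95  0.274] ang 1.8484108946081765 res 0.0002836056130165964
scene lid c [ 0.543 -0.079  0.161] n [0.15  0.951 0.27 ] ang 1.8446137042740736 res 0.00029948831388900354
```

```bash
cat >> h.py <<'E'
import json,sys
F=np.array([.158,.9874,0]);K3=np.array([0,0,1.]);H0=np.array([.5286,-.0576,0])
def pose(s,z,a):
    zt=-np.sin(a)*F-np.cos(a)*K3; yt=np.cos(a)*F-np.sin(a)*K3
    return H0+s*F+z*K3, R.from_matrix(np.c_[np.cross(yt,zt),yt,zt])
def save(p,r): json.dump([list(p),list(r.as_quat())],open("cmd.json","w"))
def load():
    p,q=json.load(open("cmd.json")); return np.array(p),R.from_quat(q)
def rows(targets,commit=True):
    p0,r0=load()
    for t in targets:
        p,r=t if len(t)==2 else pose(*t)
        d=(r0.inv().apply(p-p0)*1000).round(0); w=(r0.inv()*r).as_rotvec().round(3)
        print(t if len(t)==3 else "",d.tolist(),w.tolist())
    if commit: save(p0+r0.apply(d/1000), r0*R.from_rotvec(w))
def lid():
    d=imaging.read_camera("top");W=cloud(d);Q=W.reshape(-1,3)-H0
    s=Q@F;l=Q@np.array([.9874,-.158,0]);z=Q[:,2]
    m=(abs(l)>.045)&(abs(l)<.1)&(z>.09)&(np.hypot(s,z-.08)>.05)&(np.hypot(s,z-.08)<.178)
    th=np.arctan2(z[m]-.08,s[m]); st=env.get_state()
    print("t",round(st["clock"],3),"lid",np.percentile(th,[10,50,90]).round(3) if m.any() else 0,m.sum(),"grip",st["tcp_pos"].round(4),st["wrist_force"].round(2))
    return d
E
python3 - <<'E'
from h import *
s=env.get_state();q=s["orientation"];p0=s["tcp_pos"];r0=R.from_quat([q[1],q[2],q[3],q[0]]);save(p0,r0)
p,r=pose(-.10,.33,.4);rv=(r0.inv()*r).as_rotvec();print(rv)
rows([(p0+(p-p0)*.5+[0,0,.04],r0*R.from_rotvec(rv/2))])
rows([(-.10,.33,.4)]); lid()
E
```

```text
[ 0.13331642 -0.529057   -2.5985112 ]
 [216.0, -129.0, -89.0] [0.067, -0.265, -1.299]
(-0.1, 0.33, 0.4) [174.0, 167.0, -72.0] [0.066, -0.265, -1.299]
t 0.15 lid [1.835 1.842 1.852] 2544 grip [ 0.1904 -0.5421  0.2306] [-0.28  1.1   0.65]
```

Call:
{"method": "apply_moves", "body": {"rows": [{"xyz": [216, -129, -89], "turn": [0.067, -0.265, -1.299], "grip": 0}, {"xyz": [216, -129, -89], "turn": [0.067, -0.265, -1.299], "grip": 0}, {"xyz": [216, -129, -89], "turn": [0.067, -0.265, -1.299], "grip": 0}, {"xyz": [216, -129, -89], "turn": [0.067, -0.265, -1.299], "grip": 0}, {"xyz": [216, -129, -89], "turn": [0.067, -0.265, -1.299], "grip": 0}, {"xyz": [216, -129, -89], "turn": [0.067, -0.265, -1.299], "grip": 0}, {"xyz": [216, -129, -89], "turn": [0.067, -0.265, -1.299], "grip": 0}, {"xyz": [216, -129, -89], "turn": [0.067, -0.265, -1.299], "grip": 0}, {"xyz": [216, -129, -89], "turn": [0.067, -0.265, -1.299], "grip": 0}, {"xyz": [216, -129, -89], "turn": [0.067, -0.265, -1.299], "grip": 0}, {"xyz": [216, -129, -89], "turn": [0.067, -0.265, -1.299], "grip": 0}, {"xyz": [216, -129, -89], "turn": [0.067, -0.265, -1.299], "grip": 0}]}}

```text
clock: 1.15
tcp_pos: [0.3518, -0.3484, 0.3201]
orientation: [-0.01, 0.674, 0.728, -0.127]
wrist_force: [-0.6, 0.4, -0.2]
finger_gap: -0.0001
grip_force: 0.0
```

Call:
{"method": "apply_moves", "body": {"rows": [{"xyz": [174, 167, -72], "turn": [0.066, -0.265, -1.299], "grip": 0}, {"xyz": [174, 167, -72], "turn": [0.066, -0.265, -1.299], "grip": 0}, {"xyz": [174, 167, -72], "turn": [0.066, -0.265, -1.299], "grip": 0}, {"xyz": [174, 167, -72], "turn": [0.066, -0.265, -1.299], "grip": 0}, {"xyz": [174, 167, -72], "turn": [0.066, -0.265, -1.299], "grip": 0}, {"xyz": [174, 167, -72], "turn": [0.066, -0.265, -1.299], "grip": 0}, {"xyz": [174, 167, -72], "turn": [0.066, -0.265, -1.299], "grip": 0}, {"xyz": [174, 167, -72], "turn": [0.066, -0.265, -1.299], "grip": 0}, {"xyz": [174, 167, -72], "turn": [0.066, -0.265, -1.299], "grip": 0}, {"xyz": [174, 167, -72], "turn": [0.066, -0.265, -1.299], "grip": 0}, {"xyz": [174, 167, -72], "turn": [0.066, -0.265, -1.299], "grip": 0}, {"xyz": [174, 167, -72], "turn": [0.066, -0.265, -1.299], "grip": 0}]}}

```text
clock: 2.15
tcp_pos: [0.5126, -0.1561, 0.3298]
orientation: [-0.015, 0.078, 0.977, -0.199]
wrist_force: [-0.2, 0.1, 0.7]
finger_gap: -0.0002
grip_force: 0.0
```

Run:
```python
from h import *
lid();d=imaging.read_camera("scene");cv2.imwrite("pics/s1.png",d["color"])
s=env.get_state();q=s["orientation"];r=R.from_quat([q[1],q[2],q[3],q[0]]);P,r1=pose(-.10,.33,.4)
print(s["joint_pos"].round(3),P,(r1.inv()*r).as_rotvec().round(3),s["finger_gap"])
rows([(-.095,.225,.4)])
```

```text
t 2.2 lid 0 0 grip [ 0.5126 -0.1563  0.3299] [-0.24 -0.19  0.36]
[-0.227  0.213  0.094  1.423 -0.4   -0.07 ] [ 0.5128  -0.15634  0.33   ] [ 0.001 -0.     0.005] 6.99777028721201e-05
(-0.095, 0.225, 0.4) [0.0, 45.0, 94.0] [-0.0, 0.0, -0.0]
```

View pics/s1.png

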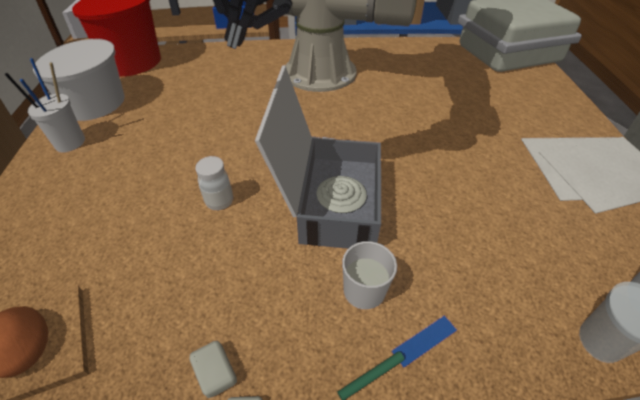

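The picture shows the shut fingers at about (238,35), above and behind the lid's lip at (285,75)–(265,140), with the jar untouched. I'll track the lid with the scene camera.

Call:
{"method": "apply_moves", "body": {"rows": [{"xyz": [0, 15, 31], "turn": [0, 0, 0], "grip": 0}, {"xyz": [0, 30, 62], "turn": [0, 0, 0], "grip": 0}, {"xyz": [0, 38, 80], "turn": [0, 0, 0], "grip": 0}, {"xyz": [0, 45, 94], "turn": [0, 0, 0], "grip": 0}, {"xyz": [0, 45, 94], "turn": [0, 0, 0], "grip": 0}]}}

```text
clock: 2.67
tcp_pos: [0.5118, -0.1515, 0.2217]
orientation: [-0.019, 0.079, 0.977, -0.198]
wrist_force: [-0.6, -0.1, -0.2]
finger_gap: 0.0002
grip_force: 0.0
```

```bash
sed -i 's/imaging.read_camera("top");W=cloud/imaging.read_camera("scene");W=cloud/' h.py
python3 - <<'E'
from h import *
d=lid();cv2.imwrite("pics/s2.png",d["color"][:260,150:450].repeat(2,0).repeat(2,1))
rows([(s,.225,.4) for s in(-.078,-.065,-.05,-.04,-.03,-.02)],False)
E
```

```text
t 2.717 lid [1.788 1.818 1.83 ] 1494 grip [ 0.5127 -0.1519  0.2239] [0.5  0.87 0.49]
(-0.078, 0.225, 0.4) [0.0, 16.0, -6.0] [-0.0, 0.0, -0.0]
(-0.065, 0.225, 0.4) [0.0, 28.0, -11.0] [-0.0, 0.0, -0.0]
(-0.05, 0.225, 0.4) [0.0, 42.0, -17.0] [-0.0, 0.0, -0.0]
(-0.04, 0.225, 0.4) [0.0, 51.0, -21.0] [-0.0, 0.0, -0.0]
(-0.03, 0.225, 0.4) [0.0, 60.0, -25.0] [-0.0, 0.0, -0.0]
(-0.02, 0.225, 0.4) [0.0, 69.0, -29.0] [-0.0, 0.0, -0.0]
```

View pics/s2.png

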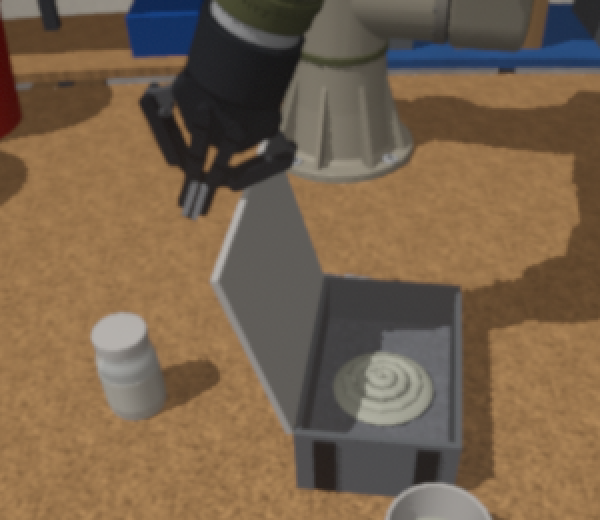

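The picture shows the shut fingertips at crop (195,210) behind the lid. The knuckles bulge sideways, though, and the right one at (290,150) is close over the lip at (243,200). I'll stand the tool more upright for the push.

Run:
```python
from h import *
rows([(-.085,.230,.15)])
print("then")
rows([(s,.230,.15) for s in(-.07,-.06,-.05,-.04,-.03,-.02,-.01,0,.005)],False)
```

```text
(-0.085, 0.23, 0.15) [0.0, 7.0, -8.0] [-0.25, 0.0, -0.0]
then
(-0.07, 0.23, 0.15) [0.0, 15.0, -2.0] [-0.0, 0.0, -0.0]
(-0.06, 0.23, 0.15) [0.0, 25.0, -4.0] [-0.0, 0.0, -0.0]
(-0.05, 0.23, 0.15) [0.0, 35.0, -5.0] [-0.0, 0.0, -0.0]
(-0.04, 0.23, 0.15) [0.0, 45.0, -7.0] [-0.0, 0.0, -0.0]
(-0.03, 0.23, 0.15) [0.0, 55.0, -8.0] [-0.0, 0.0, -0.0]
(-0.02, 0.23, 0.15) [0.0, 65.0, -10.0] [-0.0, 0.0, -0.0]
(-0.01, 0.23, 0.15) [0.0, 74.0, -11.0] [-0.0, 0.0, -0.0]
(0, 0.23, 0.15) [0.0, 84.0, -13.0] [-0.0, 0.0, -0.0]
(0.005, 0.23, 0.15) [0.0, 89.0, -13.0] [-0.0, 0.0, -0.0]
```

Call:
{"method": "apply_moves", "body": {"rows": [{"xyz": [0, 3, -4], "turn": [-0.12, 0, 0], "grip": 0}, {"xyz": [0, 7, -8], "turn": [-0.25, 0, 0], "grip": 0}, {"xyz": [0, 7, -8], "turn": [-0.25, 0, 0], "grip": 0}, {"xyz": [0, 7, -8], "turn": [-0.25, 0, 0], "grip": 0}]}}

```text
clock: 3.05
tcp_pos: [0.5162, -0.1445, 0.2323]
orientation: [-0.004, 0.081, 0.994, -0.077]
wrist_force: [0.9, 0.5, -0.3]
finger_gap: 0.0001
grip_force: 0.0
```

Call:
{"method": "apply_moves", "body": {"rows": [{"xyz": [0, 5, -1], "turn": [0, 0, 0], "grip": 0}, {"xyz": [0, 10, -2], "turn": [0, 0, 0], "grip": 0}, {"xyz": [0, 14, -2], "turn": [0, 0, 0], "grip": 0}, {"xyz": [0, 18, -3], "turn": [0, 0, 0], "grip": 0}, {"xyz": [0, 22, -4], "turn": [0, 0, 0], "grip": 0}, {"xyz": [0, 26, -4], "turn": [0, 0, 0], "grip": 0}, {"xyz": [0, 30, -5], "turn": [0, 0, 0], "grip": 0}, {"xyz": [0, 34, -5], "turn": [0, 0, 0], "grip": 0}, {"xyz": [0, 38, -6], "turn": [0, 0, 0], "grip": 0}, {"xyz": [0, 42, -6], "turn": [0, 0, 0], "grip": 0}, {"xyz": [0, 45, -7], "turn": [0, 0, 0], "grip": 0}, {"xyz": [0, 45, -7], "turn": [0, 0, 0], "grip": 0}]}}

```text
clock: 4.05
tcp_pos: [0.5226, -0.0966, 0.2303]
orientation: [-0.006, 0.079, 0.994, -0.075]
wrist_force: [0.5, -0.4, -0.3]
finger_gap: 0.0003
grip_force: 0.1
```

Run:
```python
from h import *
p,r=load();save(p+r.apply([0,.045,-.007]),r)
d=lid();cv2.imwrite("pics/s3.png",d["color"][:260,150:450].repeat(2,0).repeat(2,1))
W=cloud(d)[...];Q=W-H0
l=Q@np.array([.9874,-.158,0]);s=Q@F;z=Q[...,2]
for b in(-.1,-.06,.06,.1):
    m=(abs(l-b)<.01)&(z>.1)&(abs(s)<.12)&(np.hypot(s,z-.08)<.175);print(b,np.median(np.arctan2(z[m]-.08,s[m])),m.sum())
```

```text
t 4.1 lid [1.622 1.651 1.673] 1064 grip [ 0.5225 -0.0969  0.2302] [ 0.16 -0.02  0.23]
-0.1 1.6431850301916235 120
-0.06 1.6423004916992041 146
0.06 1.6483279910433017 287
0.1 1.6481976881504792 333
```

View pics/s3.png

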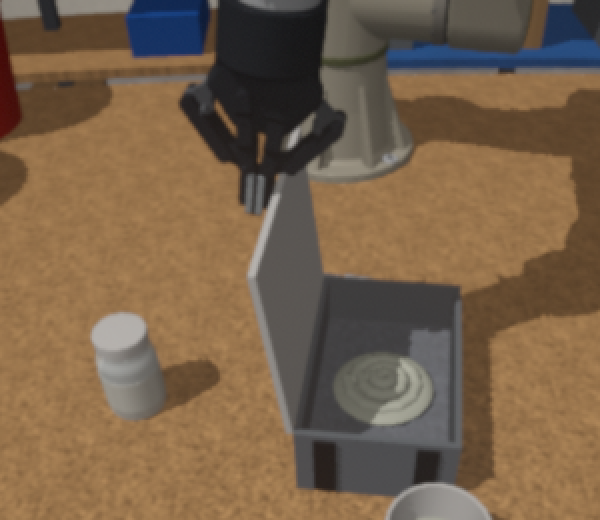

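The lid has followed the fingers to 1.645, and the picture shows the fingertip at crop (258,200) against the outer side of the lip. Next I push past upright, lift off and cross over.

Run:
```python
from h import *
rows([(-.002,.23,.15),(-.012,.26,.15),(-.012,.285,.15),(-.012,.315,.15)])
print("B")
rows([(.025,.325,.27),(.065,.33,.39),(.105,.33,.51),(.145,.325,.63),(.18,.305,.75),(.195,.27,.87),(.195,.23,1.0),(.17,.2,1.0),(.14,.185,1.)])
```

```text
(-0.002, 0.23, 0.15) [0.0, 37.0, -5.0] [-0.0, 0.0, -0.0]
(-0.012, 0.26, 0.15) [0.0, 23.0, -34.0] [-0.0, 0.0, -0.0]
(-0.012, 0.285, 0.15) [0.0, 19.0, -58.0] [-0.0, 0.0, -0.0]
(-0.012, 0.315, 0.15) [0.0, 15.0, -88.0] [-0.0, 0.0, -0.0]
B
(0.025, 0.325, 0.27) [0.0, 35.0, -15.0] [0.12, 0.0, -0.0]
(0.065, 0.33, 0.39) [0.0, 74.0, -26.0] [0.24, 0.0, -0.0]
(0.105, 0.33, 0.51) [0.0, 113.0, -32.0] [0.36, 0.0, -0.0]
(0.145, 0.325, 0.63) [0.0, 154.0, -33.0] [0.48, 0.0, -0.0]
(0.18, 0.305, 0.75) [0.0, 191.0, -19.0] [0.6, 0.0, -0.0]
(0.195, 0.27, 0.87) [0.0, 211.0, 14.0] [0.72, 0.0, -0.0]
(0.195, 0.23, 1.0) [0.0, 217.0, 53.0] [0.85, 0.0, -0.0]
(0.17, 0.2, 1.0) [0.0, 197.0, 87.0] [0.85, 0.0, -0.0]
(0.14, 0.185, 1.0) [0.0, 170.0, 106.0] [0.85, 0.0, -0.0]
```

Call:
{"method": "apply_moves", "body": {"rows": [{"xyz": [0, 4, -1], "turn": [0, 0, 0], "grip": 0}, {"xyz": [0, 8, -1], "turn": [0, 0, 0], "grip": 0}, {"xyz": [0, 12, -2], "turn": [0, 0, 0], "grip": 0}, {"xyz": [0, 17, -2], "turn": [0, 0, 0], "grip": 0}, {"xyz": [0, 22, -3], "turn": [0, 0, 0], "grip": 0}, {"xyz": [0, 27, -4], "turn": [0, 0, 0], "grip": 0}, {"xyz": [0, 32, -4], "turn": [0, 0, 0], "grip": 0}, {"xyz": [0, 37, -5], "turn": [0, 0, 0], "grip": 0}, {"xyz": [0, 37, -5], "turn": [0, 0, 0], "grip": 0}, {"xyz": [0, 23, -34], "turn": [0, 0, 0], "grip": 0}, {"xyz": [0, 19, -58], "turn": [0, 0, 0], "grip": 0}, {"xyz": [0, 15, -88], "turn": [0, 0, 0], "grip": 0}]}}

```text
clock: 5.1
tcp_pos: [0.5261, -0.0695, 0.315]
orientation: [-0.007, 0.079, 0.994, -0.075]
wrist_force: [1.0, 0.2, 0.1]
finger_gap: -0.0
grip_force: 0.0
```

```bash
python3 -c "
from h import *
lid()"
```

```text
t 5.15 lid [1.388 1.421 1.451] 311 grip [ 0.5283 -0.0699  0.322 ] [ 2.78 -0.5   4.04]
```

Call:
{"method": "apply_moves", "body": {"rows": [{"xyz": [0, 35, -15], "turn": [0.12, 0, 0], "grip": 0}, {"xyz": [0, 74, -26], "turn": [0.24, 0, 0], "grip": 0}, {"xyz": [0, 113, -32], "turn": [0.36, 0, 0], "grip": 0}, {"xyz": [0, 154, -33], "turn": [0.48, 0, 0], "grip": 0}, {"xyz": [0, 191, -19], "turn": [0.6, 0, 0], "grip": 0}, {"xyz": [0, 211, 14], "turn": [0.72, 0, 0], "grip": 0}, {"xyz": [0, 217, 53], "turn": [0.85, 0, 0], "grip": 0}, {"xyz": [0, 197, 87], "turn": [0.85, 0, 0], "grip": 0}, {"xyz": [0, 170, 106], "turn": [0.85, 0, 0], "grip": 0}]}}

```text
clock: 5.9
tcp_pos: [0.548, 0.0827, 0.1661]
orientation: [-0.048, 0.061, 0.872, -0.484]
wrist_force: [1.5, 0.4, 1.5]
finger_gap: 0.0002
grip_force: 0.0
```

Run:
```python
from h import *
d=lid();cv2.imwrite("pics/s4.png",d["color"][:260,150:450].repeat(2,0).repeat(2,1))
s=env.get_state();q=s["orientation"];r=R.from_quat([q[1],q[2],q[3],q[0]]);P,r1=pose(.14,.185,1.)
print(P,(r1.inv()*r).as_rotvec().round(3),s["joint_pos"].round(2))
rows([(.14,.185,1.),(.125,.183,1.),(.113,.182,1.)],False)
```

```text
t 5.95 lid [1.359 1.383 3.021] 245 grip [0.5457 0.0759 0.1702] [-1.03 -3.97 -0.15]
[0.55072  0.080636 0.185   ] [ 0.016  0.013 -0.02 ] [ 0.39  0.82  0.3   1.77 -0.8   0.85]
(0.14, 0.185, 1.0) [0.0, -0.0, 0.0] [-0.0, -0.0, -0.0]
(0.125, 0.183, 1.0) [0.0, -7.0, 14.0] [-0.0, -0.0, -0.0]
(0.113, 0.182, 1.0) [0.0, -12.0, 25.0] [-0.0, -0.0, -0.0]
```

View pics/s4.png

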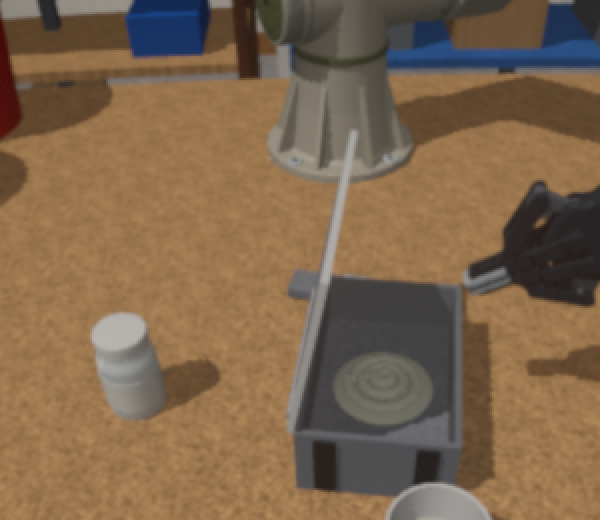

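The lid is edge-on at about 1.39 and falling by itself, with its lip at crop (353,130). The fingers wait in front at (470,280), clear of it. I move to the catching place.

Call:
{"method": "apply_moves", "body": {"rows": [{"xyz": [0, -4, 8], "turn": [0, 0, 0], "grip": 0}, {"xyz": [0, -8, 16], "turn": [0, 0, 0], "grip": 0}, {"xyz": [0, -12, 25], "turn": [0, 0, 0], "grip": 0}, {"xyz": [0, -12, 25], "turn": [0, 0, 0], "grip": 0}, {"xyz": [0, -12, 25], "turn": [0, 0, 0], "grip": 0}, {"xyz": [0, -12, 25], "turn": [0, 0, 0], "grip": 0}]}}

```text
clock: 6.45
tcp_pos: [0.5471, 0.0537, 0.182]
orientation: [-0.037, 0.07, 0.875, -0.478]
wrist_force: [-0.3, 0.8, -0.7]
finger_gap: -0.0001
grip_force: 0.0
```

Run:
```python
from h import *
p,r=load();save(p+r.apply([0,-.012,.025]),r)
lid();s=env.get_state()["tcp_pos"]-H0;print("s",s@F,"lat",s@[.9874,-.158,0],s[2])
rows([(.113,.182,1.)],False)
```

```text
t 6.5 lid [1.296 1.321 1.347] 493 grip [0.5471 0.0538 0.1819] [-0.84 -0.21  0.3 ]
s 0.11294938495441575 lat 0.0006747275659378 0.18190847241783603
(0.113, 0.182, 1.0) [0.0, -0.0, -0.0] [-0.0, -0.0, -0.0]
```

Call:
{"method": "apply_moves", "body": {"rows": [{"xyz": [0, 0, 0], "turn": [0, 0, 0], "grip": 0}, {"xyz": [0, 0, 0], "turn": [0, 0, 0], "grip": 0}, {"xyz": [0, 0, 0], "turn": [0, 0, 0], "grip": 0}, {"xyz": [0, 0, 0], "turn": [0, 0, 0], "grip": 0}, {"xyz": [0, 0, 0], "turn": [0, 0, 0], "grip": 0}, {"xyz": [0, 0, 0], "turn": [0, 0, 0], "grip": 0}, {"xyz": [0, 0, 0], "turn": [0, 0, 0], "grip": 0}, {"xyz": [0, 0, 0], "turn": [0, 0, 0], "grip": 0}]}}

```text
clock: 7.17
tcp_pos: [0.5468, 0.0533, 0.1813]
orientation: [-0.038, 0.07, 0.874, -0.479]
wrist_force: [-0.5, 0.1, 0.3]
finger_gap: -0.0005
grip_force: 0.0
```

```bash
python3 -c "
from h import *
lid()"
```

```text
t 7.217 lid [1.166 1.18  1.205] 1012 grip [0.5468 0.0533 0.1813] [ 0.64 -0.97 -0.48]
```

Call:
{"method": "apply_moves", "body": {"rows": [{"xyz": [0, 0, 0], "turn": [0, 0, 0], "grip": 0}, {"xyz": [0, 0, 0], "turn": [0, 0, 0], "grip": 0}, {"xyz": [0, 0, 0], "turn": [0, 0, 0], "grip": 0}, {"xyz": [0, 0, 0], "turn": [0, 0, 0], "grip": 0}, {"xyz": [0, 0, 0], "turn": [0, 0, 0], "grip": 0}, {"xyz": [0, 0, 0], "turn": [0, 0, 0], "grip": 0}, {"xyz": [0, 0, 0], "turn": [0, 0, 0], "grip": 0}]}}

```text
clock: 7.8
tcp_pos: [0.5468, 0.0533, 0.1814]
orientation: [-0.038, 0.07, 0.874, -0.479]
wrist_force: [-0.5, -0.2, 0.1]
finger_gap: 0.0002
grip_force: 0.0
```

```bash
python3 -c "
from h import *
lid()
rows([(.17*np.cos(t)-.0048,.0597+.17*np.sin(t),1.) for t in (.8,.78,.75,.72,.69,.66,.63,.6,.57,.54,.51,.48)],False)
"
```

```text
t 7.85 lid [0.976 0.986 1.011] 1638 grip [0.5468 0.0533 0.1814] [-1.64 -0.53 -0.01]
(np.float64(0.11364014058901813), np.float64(0.18165053545291887), 1.0) [0.0, 0.0, -1.0] [-0.0, -0.0, -0.0]
(np.float64(0.11605530146208715), np.float64(0.17925750126406975), 1.0) [0.0, 3.0, -1.0] [-0.0, -0.0, -0.0]
(np.float64(0.11958710770854956), np.float64(0.1755785892039668), 1.0) [0.0, 8.0, -2.0] [-0.0, -0.0, -0.0]
(np.float64(0.12300697395395216), np.float64(0.17179539423515044), 1.0) [0.0, 14.0, -3.0] [-0.0, -0.0, -0.0]
(np.float64(0.12631182254950815), np.float64(0.16791132097773454), 1.0) [0.0, 19.0, -4.0] [-0.0, -0.0, -0.0]
(np.float64(0.1294986793545521), np.float64(0.16392986483548377), 1.0) [0.0, 24.0, -4.0] [-0.0, -0.0, -0.0]
(np.float64(0.13256467641306582), np.float64(0.15985460885018582), 1.0) [0.0, 29.0, -5.0] [-0.0, -0.0, -0.0]
(np.float64(0.13550705453464532), np.float64(0.15568922047715603), 1.0) [0.0, 34.0, -5.0] [-0.0, -0.0, -0.0]
(np.float64(0.13832316577758572), np.float64(0.1514374482847748), 1.0) [0.0, 39.0, -5.0] [-0.0, -0.0, -0.0]
(np.float64(0.1410104758318501), np.float64(0.14710311858102926), 1.0) [0.0, 44.0, -5.0] [-0.0, -0.0, -0.0]
(np.float64(0.14356656629977774), np.float64(0.14269013197009428), 1.0) [0.0, 49.0, -5.0] [-0.0, -0.0, -0.0]
(np.float64(0.14598913687247833), np.float64(0.1382024598420521), 1.0) [0.0, 54.0, -4.0] [-0.0, -0.0, -0.0]
```

Call:
{"method": "apply_moves", "body": {"rows": [{"xyz": [0, 0, 0], "turn": [0, 0, 0], "grip": 0}, {"xyz": [0, 0, 0], "turn": [0, 0, 0], "grip": 0}, {"xyz": [0, 0, 0], "turn": [0, 0, 0], "grip": 0}, {"xyz": [0, 1, 0], "turn": [0, 0, 0], "grip": 0}, {"xyz": [0, 3, -1], "turn": [0, 0, 0], "grip": 0}, {"xyz": [0, 5, -1], "turn": [0, 0, 0], "grip": 0}, {"xyz": [0, 7, -2], "turn": [0, 0, 0], "grip": 0}, {"xyz": [0, 8, -2], "turn": [0, 0, 0], "grip": 0}, {"xyz": [0, 8, -2], "turn": [0, 0, 0], "grip": 0}]}}

```text
clock: 8.6
tcp_pos: [0.5478, 0.0596, 0.1753]
orientation: [-0.038, 0.07, 0.874, -0.479]
wrist_force: [0.3, 1.3, 0.2]
finger_gap: 0.0002
grip_force: 0.6
```

Run:
```python
from h import *
p,r=load();save(p+r.apply([0,.008,-.002]),r)
d=lid();cv2.imwrite("pics/s5.png",d["color"][:260,150:450].repeat(2,0).repeat(2,1))
rows([(.17*np.cos(t)-.0048,.0597+.17*np.sin(t),1.) for t in (.7,.65,.6,.55,.5,.45)],False)
```

```text
t 8.65 lid [0.771 0.783 0.812] 2177 grip [0.5478 0.0595 0.1754] [ 0.44  1.18 -1.12]
(np.float64(0.12522317183836307), np.float64(0.16921700683040747), 1.0) [0.0, 9.0, -2.0] [-0.0, -0.0, -0.0]
(np.float64(0.1305342457533395), np.float64(0.16258168897512673), 1.0) [0.0, 17.0, -3.0] [-0.0, -0.0, -0.0]
(np.float64(0.13550705453464532), np.float64(0.15568922047715603), 1.0) [0.0, 26.0, -3.0] [-0.0, -0.0, -0.0]
(np.float64(0.14012916875011597), np.float64(0.1485568289182121), 1.0) [0.0, 34.0, -3.0] [-0.0, -0.0, -0.0]
(np.float64(0.14438903552136337), np.float64(0.14120234156271452), 1.0) [0.0, 43.0, -3.0] [-0.0, -0.0, -0.0]
(np.float64(0.14827600739995508), np.float64(0.13364414079890913), 1.0) [0.0, 51.0, -2.0] [-0.0, -0.0, -0.0]
```

View pics/s5.png

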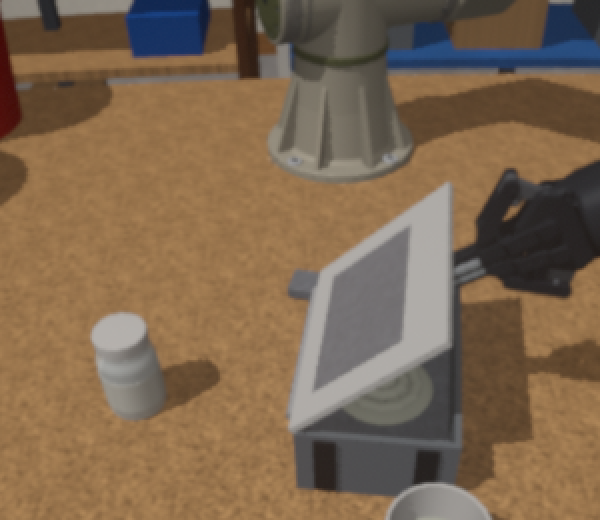

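Caught: the lid rests at about 0.76 on the fingers, seen entering under the lip at crop (465,270). Now I lower it slowly.

Call:
{"method": "apply_moves", "body": {"rows": [{"xyz": [0, 2, 0], "turn": [0, 0, 0], "grip": 0}, {"xyz": [0, 4, -1], "turn": [0, 0, 0], "grip": 0}, {"xyz": [0, 7, -1], "turn": [0, 0, 0], "grip": 0}, {"xyz": [0, 10, -2], "turn": [0, 0, 0], "grip": 0}, {"xyz": [0, 13, -2], "turn": [0, 0, 0], "grip": 0}, {"xyz": [0, 16, -3], "turn": [0, 0, 0], "grip": 0}, {"xyz": [0, 19, -3], "turn": [0, 0, 0], "grip": 0}, {"xyz": [0, 22, -3], "turn": [0, 0, 0], "grip": 0}, {"xyz": [0, 25, -3], "turn": [0, 0, 0], "grip": 0}, {"xyz": [0, 28, -3], "turn": [0, 0, 0], "grip": 0}, {"xyz": [0, 31, -3], "turn": [0, 0, 0], "grip": 0}, {"xyz": [0, 34, -3], "turn": [0, 0, 0], "grip": 0}]}}

```text
clock: 9.65
tcp_pos: [0.5511, 0.08, 0.1484]
orientation: [-0.038, 0.07, 0.874, -0.479]
wrist_force: [-0.6, 0.9, -1.4]
finger_gap: 0.0003
grip_force: 0.4
```

Run:
```python
from h import *
p,r=load();save(p+r.apply([0,.034,-.003]),r)
lid()
rows([(.17*np.cos(t)-.0048,.0597+.17*np.sin(t),1.) for t in (.5,.45,.4,.35,.3,.25,.2,.15,.1,.05,0)],False)
```

```text
t 9.7 lid [0.568 0.584 0.617] 2541 grip [0.551  0.0802 0.1478] [-0.49  1.39  0.09]
(np.float64(0.14438903552136337), np.float64(0.14120234156271452), 1.0) [0.0, 9.0, 0.0] [-0.0, -0.0, -0.0]
(np.float64(0.14827600739995508), np.float64(0.13364414079890913), 1.0) [0.0, 17.0, 1.0] [-0.0, -0.0, -0.0]
(np.float64(0.1517803689804905), np.float64(0.1259011181924706), 1.0) [0.0, 26.0, 2.0] [-0.0, -0.0, -0.0]
(np.float64(0.15489336118405442), np.float64(0.11799262726742674), 1.0) [0.0, 34.0, 4.0] [-0.0, -0.0, -0.0]
(np.float64(0.15760720315135304), np.float64(0.10993843513242774), 1.0) [0.0, 42.0, 6.0] [-0.0, -0.0, -0.0]
(np.float64(0.15991511169080963), np.float64(0.10175867307326891), 1.0) [0.0, 50.0, 9.0] [-0.0, -0.0, -0.0]
(np.float64(0.1618113182330111), np.float64(0.09347378623516042), 1.0) [0.0, 58.0, 11.0] [-0.0, -0.0, -0.0]
(np.float64(0.1632910832491272), np.float64(0.08510448252051186), 1.0) [0.0, 66.0, 15.0] [-0.0, -0.0, -0.0]
(np.float64(0.1643507080972644), np.float64(0.07667168082996079), 1.0) [0.0, 74.0, 18.0] [-0.0, -0.0, -0.0]
(np.float64(0.1649875442671443), np.float64(0.06819645877601532), 1.0) [0.0, 81.0, 22.0] [-0.0, -0.0, -0.0]
(np.float64(0.1652), np.float64(0.0597), 1.0) [0.0, 89.0, 27.0] [-0.0, -0.0, -0.0]
```

Call:
{"method": "apply_moves", "body": {"rows": [{"xyz": [0, 3, 0], "turn": [0, 0, 0], "grip": 0}, {"xyz": [0, 6, 0], "turn": [0, 0, 0], "grip": 0}, {"xyz": [0, 9, 0], "turn": [0, 0, 0], "grip": 0}, {"xyz": [0, 12, 0], "turn": [0, 0, 0], "grip": 0}, {"xyz": [0, 15, 1], "turn": [0, 0, 0], "grip": 0}, {"xyz": [0, 18, 1], "turn": [0, 0, 0], "grip": 0}, {"xyz": [0, 21, 2], "turn": [0, 0, 0], "grip": 0}, {"xyz": [0, 24, 2], "turn": [0, 0, 0], "grip": 0}, {"xyz": [0, 27, 2], "turn": [0, 0, 0], "grip": 0}, {"xyz": [0, 30, 3], "turn": [0, 0, 0], "grip": 0}, {"xyz": [0, 32, 4], "turn": [0, 0, 0], "grip": 0}, {"xyz": [0, 34, 4], "turn": [0, 0, 0], "grip": 0}]}}

```text
clock: 10.7
tcp_pos: [0.5535, 0.0946, 0.1175]
orientation: [-0.038, 0.07, 0.874, -0.479]
wrist_force: [-0.6, 0.7, -1.4]
finger_gap: 0.0
grip_force: 0.5
```

Run:
```python
from h import *
p,r=load();save(p+r.apply([0,.034,.004]),r)
lid()
rows([(.17*np.cos(t)-.0048,.0597+.17*np.sin(t),1.) for t in (.3,.25,.2,.15,.1,.05,0)],False)
```

```text
t 10.75 lid [0.372 0.39  0.425] 2712 grip [0.5534 0.0947 0.1172] [ 0.56  1.23 -1.15]
(np.float64(0.15760720315135304), np.float64(0.10993843513242774), 1.0) [0.0, 8.0, 2.0] [-0.0, -0.0, -0.0]
(np.float64(0.15991511169080963), np.float64(0.10175867307326891), 1.0) [0.0, 16.0, 5.0] [-0.0, -0.0, -0.0]
(np.float64(0.1618113182330111), np.float64(0.09347378623516042), 1.0) [0.0, 24.0, 7.0] [-0.0, -0.0, -0.0]
(np.float64(0.1632910832491272), np.float64(0.08510448252051186), 1.0) [0.0, 32.0, 11.0] [-0.0, -0.0, -0.0]
(np.float64(0.1643507080972644), np.float64(0.07667168082996079), 1.0) [0.0, 40.0, 14.0] [-0.0, -0.0, -0.0]
(np.float64(0.1649875442671443), np.float64(0.06819645877601532), 1.0) [0.0, 47.0, 18.0] [-0.0, -0.0, -0.0]
(np.float64(0.1652), np.float64(0.0597), 1.0) [0.0, 55.0, 23.0] [-0.0, -0.0, -0.0]
```

Call:
{"method": "apply_moves", "body": {"rows": [{"xyz": [0, 3, 1], "turn": [0, 0, 0], "grip": 0}, {"xyz": [0, 6, 1], "turn": [0, 0, 0], "grip": 0}, {"xyz": [0, 9, 2], "turn": [0, 0, 0], "grip": 0}, {"xyz": [0, 12, 3], "turn": [0, 0, 0], "grip": 0}, {"xyz": [0, 15, 4], "turn": [0, 0, 0], "grip": 0}, {"xyz": [0, 18, 5], "turn": [0, 0, 0], "grip": 0}, {"xyz": [0, 21, 6], "turn": [0, 0, 0], "grip": 0}, {"xyz": [0, 24, 7], "turn": [0, 0, 0], "grip": 0}, {"xyz": [0, 26, 8], "turn": [0, 0, 0], "grip": 0}, {"xyz": [0, 28, 9], "turn": [0, 0, 0], "grip": 0}, {"xyz": [0, 30, 10], "turn": [0, 0, 0], "grip": 0}, {"xyz": [0, 32, 11], "turn": [0, 0, 0], "grip": 0}]}}

```text
clock: 11.75
tcp_pos: [0.5548, 0.1026, 0.0848]
orientation: [-0.038, 0.07, 0.874, -0.479]
wrist_force: [0.3, 2.8, -0.3]
finger_gap: -0.0003
grip_force: 1.1
```

Run:
```python
from h import *
p,r=load();save(p+r.apply([0,.032,.011]),r)
d=lid()
Q=(cloud(d)-H0).reshape(-1,3);s=Q@F;l=Q@[.9874,-.158,0];m=(s>.03)&(s<.155)&(abs(l)<.09)&(Q[:,2]>.085)&(Q[:,2]<.14);print(np.polyfit(s[m],Q[m,2],1))
rows([(.17*np.cos(t)-.0048,.0597+.17*np.sin(t),1.) for t in (.12,.09,.06,.03,0,-.03)],False)
```

```text
t 11.8 lid [0.18  0.198 0.24 ] 2778 grip [0.5547 0.1026 0.0843] [ 0.44  3.39 -1.61]
[0.14724606 0.0859403 ]
(np.float64(0.16397746809515729), np.float64(0.0800510752391163), 1.0) [0.0, 5.0, 2.0] [-0.0, -0.0, -0.0]
(np.float64(0.16451196461203904), np.float64(0.07497935336366188), 1.0) [0.0, 9.0, 4.0] [-0.0, -0.0, -0.0]
(np.float64(0.16489409178898473), np.float64(0.06989388110150559), 1.0) [0.0, 14.0, 7.0] [-0.0, -0.0, -0.0]
(np.float64(0.1651235057373279), np.float64(0.06479923503442427), 1.0) [0.0, 18.0, 9.0] [-0.0, -0.0, -0.0]
(np.float64(0.1652), np.float64(0.0597), 1.0) [0.0, 23.0, 12.0] [-0.0, -0.0, -0.0]
(np.float64(0.1651235057373279), np.float64(0.05460076496557574), 1.0) [0.0, 27.0, 15.0] [-0.0, -0.0, -0.0]
```

Call:
{"method": "apply_moves", "body": {"rows": [{"xyz": [0, 2, 1], "turn": [0, 0, 0], "grip": 0}, {"xyz": [0, 4, 2], "turn": [0, 0, 0], "grip": 0}, {"xyz": [0, 6, 3], "turn": [0, 0, 0], "grip": 0}, {"xyz": [0, 8, 4], "turn": [0, 0, 0], "grip": 0}, {"xyz": [0, 10, 5], "turn": [0, 0, 0], "grip": 0}, {"xyz": [0, 12, 6], "turn": [0, 0, 0], "grip": 0}, {"xyz": [0, 13.5, 6.5], "turn": [0, 0, 0], "grip": 0}, {"xyz": [0, 15, 7.5], "turn": [0, 0, 0], "grip": 0}, {"xyz": [0, 16, 8], "turn": [0, 0, 0], "grip": 0}, {"xyz": [0, 17, 8.5], "turn": [0, 0, 0], "grip": 0}, {"xyz": [0, 18, 9], "turn": [0, 0, 0], "grip": 0}, {"xyz": [0, 18, 9], "turn": [0, 0, 0], "grip": 0}]}}

```text
clock: 12.8
tcp_pos: [0.555, 0.1043, 0.0647]
orientation: [-0.038, 0.07, 0.874, -0.479]
wrist_force: [0.2, 1.6, -1.9]
finger_gap: 0.0001
grip_force: 0.9
```

```bash
cat >> h.py <<'E'
def tilt(n=""):
    d=imaging.read_camera("scene");Q=(cloud(d)-H0).reshape(-1,3);s=Q@F;l=Q@[.9874,-.158,0];m=(s>.03)&(s<.155)&(abs(l)<.09)&(Q[:,2]>.08)&(Q[:,2]<.14);st=env.get_state();print(np.polyfit(s[m],Q[m,2],1),st["clock"],st["wrist_force"].round(2),st["tcp_pos"])
    if n: cv2.imwrite(n,d["color"][:260,150:450].repeat(2,0).repeat(2,1))
E
python3 - <<'E'
from h import *
p,r=load();save(p+r.apply([0,.018,.009]),r)
tilt()
rows([(.1652,.0597,1.),(.1652,.053,1.),(.168,.048,1.)],False)
E
```

```text
[0.02806062 0.08639577] 12.85 [-0.08  0.62 -1.2 ] [0.55508685 0.10432828 0.0648612 ]
(0.1652, 0.0597, 1.0) [0.0, 5.0, 3.0] [-0.0, -0.0, -0.0]
(0.1652, 0.053, 1.0) [0.0, 10.0, 6.0] [-0.0, -0.0, -0.0]
(0.168, 0.048, 1.0) [0.0, 16.0, 7.0] [-0.0, -0.0, -0.0]
```

Call:
{"method": "apply_moves", "body": {"rows": [{"xyz": [0, 0.8, 0.5], "turn": [0, 0, 0], "grip": 0}, {"xyz": [0, 1.6, 1], "turn": [0, 0, 0], "grip": 0}, {"xyz": [0, 2.4, 1.5], "turn": [0, 0, 0], "grip": 0}, {"xyz": [0, 3.2, 2], "turn": [0, 0, 0], "grip": 0}, {"xyz": [0, 4, 2.5], "turn": [0, 0, 0], "grip": 0}, {"xyz": [0, 4.8, 3], "turn": [0, 0, 0], "grip": 0}, {"xyz": [0, 5.6, 3.5], "turn": [0, 0, 0], "grip": 0}, {"xyz": [0, 6.4, 4], "turn": [0, 0, 0], "grip": 0}, {"xyz": [0, 7.2, 4.5], "turn": [0, 0, 0], "grip": 0}, {"xyz": [0, 8, 5], "turn": [0, 0, 0], "grip": 0}, {"xyz": [0, 9, 5.5], "turn": [0, 0, 0], "grip": 0}, {"xyz": [0, 10, 6], "turn": [0, 0, 0], "grip": 0}]}}

```text
clock: 13.85
tcp_pos: [0.5552, 0.1048, 0.0533]
orientation: [-0.038, 0.07, 0.874, -0.479]
wrist_force: [-0.3, -0.5, -0.7]
finger_gap: 0.0001
grip_force: 0.0
```

Run:
```python
from h import *
p,r=load();save(p+r.apply([0,.010,.006]),r)
tilt("pics/s6.png")
rows([(.172,.047,1.),(.20,.047,1.),(.25,.047,1.),(.29,.06,1.),(.32,.10,1.),(.32,.17,1.)],True)
```

```text
[-0.0047542  0.0865726] 13.9 [0.02 0.29 1.07] [0.55512759 0.10485137 0.05303986]
(0.172, 0.047, 1.0) [0.0, 9.0, -2.0] [-0.0, -0.0, -0.0]
(0.2, 0.047, 1.0) [0.0, 24.0, -26.0] [-0.0, -0.0, -0.0]
(0.25, 0.047, 1.0) [0.0, 51.0, -68.0] [-0.0, -0.0, -0.0]
(0.29, 0.06, 1.0) [0.0, 62.0, -108.0] [-0.0, -0.0, -0.0]
(0.32, 0.1, 1.0) [0.0, 44.0, -155.0] [-0.0, -0.0, -0.0]
(0.32, 0.17, 1.0) [0.0, -15.0, -193.0] [-0.0, -0.0, -0.0]
```

View pics/s6.png

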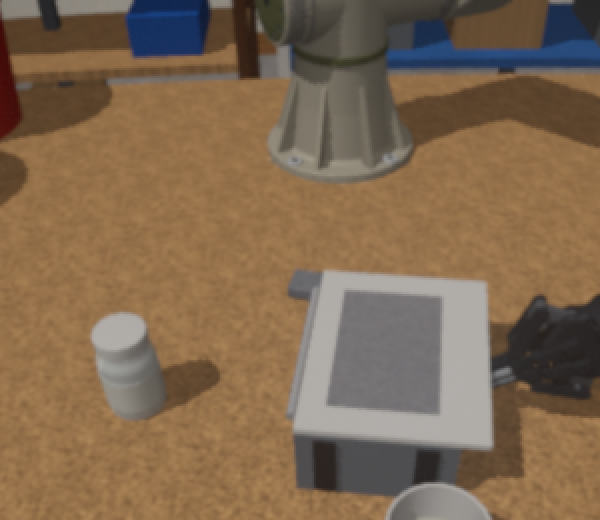

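The lid is level (slope ≈ 0) and the picture shows it flat on the rim, with the fingertips still just under the lip at crop (500,375). I take the fingers straight out, then up.

Call:
{"method": "apply_moves", "body": {"rows": [{"xyz": [0, 5.4, -8.4], "turn": [0, 0, 0], "grip": 0}, {"xyz": [0, 10.8, -16.8], "turn": [0, 0, 0], "grip": 0}, {"xyz": [0, 16, -25], "turn": [0, 0, 0], "grip": 0}, {"xyz": [0, 27, -42], "turn": [0, 0, 0], "grip": 0}, {"xyz": [0, 40, -63], "turn": [0, 0, 0], "grip": 0}, {"xyz": [0, 54, -84], "turn": [0, 0, 0], "grip": 0}, {"xyz": [0, 37, -95], "turn": [0, 0, 0], "grip": 0}, {"xyz": [0, 12, -111], "turn": [0, 0, 0], "grip": 0}, {"xyz": [0, -10, -125], "turn": [0, 0, 0], "grip": 0}, {"xyz": [0, -30, -138], "turn": [0, 0, 0], "grip": 0}, {"xyz": [0, -30, -138], "turn": [0, 0, 0], "grip": 0}, {"xyz": [0, -30, -138], "turn": [0, 0, 0], "grip": 0}]}}

```text
clock: 14.9
tcp_pos: [0.5715, 0.2041, 0.1544]
orientation: [-0.036, 0.071, 0.875, -0.478]
wrist_force: [-0.4, -0.1, 0.0]
finger_gap: -0.0
grip_force: 0.0
```

Run:
```python
from h import *
tilt("pics/s7.png")
d=imaging.read_camera("top");a=cv2.imread("pics/top0.png")
W=cloud(d);T=np.load("top0.npy")
for n,u,v in(("jar",426,238),("tub",270,125)): print(n,W[v,u].round(3),T[v,u].round(3))
cv2.imwrite("pics/t7.png",d["color"])
```

```text
[-0.00399319  0.08650426] 14.95 [0.38 0.21 0.55] [0.57111965 0.20386754 0.15290429]
jar [ 0.519 -0.239  0.101] [ 0.519 -0.239  0.099]
tub [0.747 0.041 0.042] [0.747 0.041 0.042]
```

View pics/t7.png

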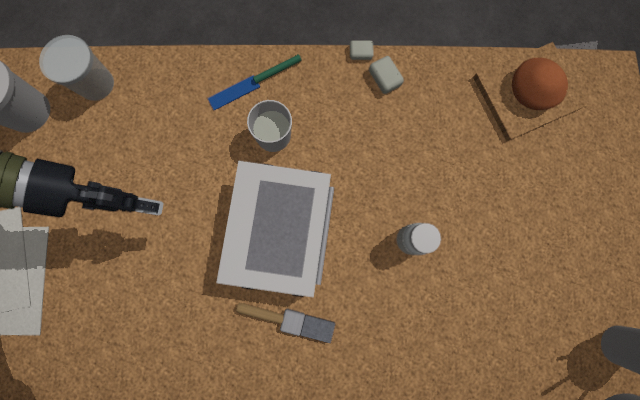

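The lid is shut over the case at (275,228). The fingers are clear at (160,207), and the tub (270,125), jar (420,240) and brush (285,320) have not moved.

```bash
python3 -c "
from workcell import ticket
print(ticket.hand_in())"
```

```text
the job is handed in; nothing more can be done
None
```

The job is handed in: I tipped the lid past upright and let it fall freely, caught it on the backs of the fingers at about 0.76 rad, and lowered it gently until shut; the fingers are clear, and the tub, jar and brush have not moved.

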